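# Put the syrup pail and thermometer away on the stand

### The job

Put the syrup tools away on the steel stand: first hang the blue pail by its handle on the stand's yellow hook and let go of it, then take the red-handled thermometer out of its wooden block and push it, stem down, fully home into the stand's red tube, so that its black collar sits on the mouth. Leave the brush, the tall wooden mould and the jar where they are.

Things in the scene. Friction and masses are not known exactly. Their poses are not given: they have to be found in the camera images.
- stand: Fixed steel stand. Origin on the table under its base plate: x -50 to +60, y -135 to +135, 12 mm high; z up. At y = +70 mm a yellow hook of 8 mm bar: a post at x = +35 rises to 180 mm, an arm runs from it to -x, dips to a seat at x = -50 and turns up to its open end at x = -78, top at height 206 mm. At x = 0, y = -100 an upright red tube.
- hook_seat (a point): Lowest point of the hook's seat, on top of its bar, 178 mm above the table; axes as the stand's: the arm runs along x, the open upturned end is 28 mm to -x and 28 mm higher, the post 85 mm to +x. A hung handle's 8 mm bar lies here along y, its centre 4 mm above this point.
- tube_mouth (a point): Centre of the open mouth of the red tube, 112 mm above the table; z up. The bore is 11 mm wide, 96 mm deep (to the stand's base plate), flared to 18 mm over its topmost 8 mm; outside 24 mm at the rim.
- pail: Loose blue enamel pail, about 0.2 kg, 120 mm wide at the rim (92 at the foot), 85 mm high, wall 4 mm. Origin at the centre of its underside, z up. A stiff arched handle of 8 mm round steel bar stands over it in its y-z plane: from the rim at y = +-60 up to (y +-52, z 140) mm, then straight, rising gently to the peak at (y 0, z 152) mm (bar centre).
- handle_top (a point): Centre of the bar at the peak of the pail's handle, 152 mm above the pail's underside; the bar runs along the pail's y here.
- block: Fixed wooden block 75 by 75 by 100 mm high in which the thermometer stands. Origin at the centre of its underside; a 12 mm hole, 97 mm deep, at the centre of its top.
- thermometer: Loose thermometer, about 70 g, upright in the block. Origin on its axis at the underside of its black collar (32 mm wide, 6 mm high); z along the axis to the handle. Below: a round steel stem 8 mm thick, 90 mm long, round tip. Above: a red round handle 24 mm thick, from 6 to 60 mm above the origin.
- brush: Bystander: loose wooden-handled brush lying on the table, 190 mm long along its x, about 30 mm high. Origin at its underside.
- mould_a: Bystander: loose upright wooden mould 70 by 70 by 90 mm. Origin at the centre of its underside.
- jar: Bystander: loose amber jar with a yellow lid, 70 mm wide, 110 mm high. Origin at the centre of its underside.
There are look-alikes about, which are no part of the job. Of the things that look like the thermometer, the middle-sized one is meant.

How it is judged:
By the outcome, as a careful person would: the job done as asked, in the order asked, and still so for the second after the job is handed in, with the robot touching nothing.
It also fails if it takes over 67 s, if anything falls off the work surface, if the arm or the gripper's body presses on something with over 40 N, if the wrist force passes 120 N, or if a joint passes its speed limit or range.

### The arm

A 6-joint arm with a two-finger parallel gripper is mounted at the origin on the work surface. World frame = base frame: x ahead of the robot, y to its left, z up, the work surface at z = 0. Lengths are in m, angles in rad, forces in N, time in s.
With the tool pointing down it reaches from about 0.25 to 0.775 m from the base axis. Payload 4 kg.
Tool frame: the origin (TCP) lies midway between the tips of the shut fingers; the grasp point (between the pads) lies 19 mm behind it; z points along the fingers, y is the line along which they close (so a half turn about z gives the same grasp; the last joint's range is limited). The gripper opens to 85 mm and grips with 20 to 120 N. Pads are 22 mm wide; open, the fingers measure 114 mm over their backs; the gripper's body (76 mm by 85 mm) begins 54 mm behind the grasp point. The pads swing forward as they close: fully open they stand 13 mm farther back than shut.
Start: joints at [1.008, 0.087, 1.371, -0, 1.684, -0.103], TCP at [0.244, 0.493, 0.231] pointing down, gripper open.
Joint ranges: [-3.1, 3.1], [-0.76, 2.03], [0.27, 2.55], [-1.08, 4.22], [0.17, 2.65], [-2.57, 2.57]. Speed limits (rad/s): [2.79, 2.79, 3.14, 3.14, 3.14, 3.14].

### API

Orientations are given as [roll, pitch, yaw] about the fixed x, y, z axes, in that order (R = Rz(yaw) Ry(pitch) Rx(roll)).
In Python, from station import env, viewer gives the robot as it stands. The module is installed in compiled form; this text tells all that it offers.
- The arm moves only by the tool move_arm, never from a script. Its argument "targets" is one flat list of numbers, 7 for each row, row after row: the closure, from -1 (fully open) to 1 (shut), then the shift along the tool's x, y, z in cm, then the turn, a rotation vector about the tool's x, y, z in rad. In form: [gripper, dx, dy, dz, rx, ry, rz, gripper, dx, dy, dz, rx, ry, rz, ...]. A call has exactly 5 rows; each row is the pose to reach, as a shift and turn from the pose commanded when the call began, along the tool's axes at that moment; what a row does not reach only later rows make up. A row lasts 1/12 s, in which the tool goes at most 41.7 mm and 7.16 degrees, less where a joint would pass 70% of its speed; a pose out of reach is approached as far as the arm can. A call with a gripper value outside its range is refused whole. The fingers move at their own pace and stop on an object; "squeeze" is the grip in N (left out, the last holds). Time passes only in rows, so rows that repeat a pose let the fingers close, or fill a call up. It gives the time, the measured TCP pose, the force, the opening and the grip force at its end, in the units of the state.
- env.read_state(): the state, without advancing time (a new reading comes with each control period).
- viewer.camera(name): name is "side" or "top" or "wrist"; returns a dict with "pixels" (420x560x3 uint8, blue, green, red), "mtx" (3x3 intrinsics, pixels), "R" (3x3) and "t" (3): a world point X has camera coordinates R X + t. Camera axes: x right, y down, z forward; pixel columns grow to the right and rows downward; lengths in m; the calibration is good to about 2 mm. A picture is of the moment at which its call begins. There is no depth.
- env.hand_in(): hands the job in; it is judged then, once.
The state is a dict: "t": time; "qpos": joint angles; "joint_vel": joint speeds; "tau": joint torques, N m; "tool_pos": TCP position; "orientation": TCP orientation; "wrist_force": force on the tool from outside, world axes, zero at the start; "ft_torque": the same for the moment, N m; "opening": finger opening in m; "grip_force": force on a finger pad.
Only numpy, scipy, OpenCV 4.12 (cv2) and the standard library are available. Lean on these libraries where they do the work, as an engineer would, in place of code of your own. Each camera call takes 0.05 s, during which the arm holds its last target. There are 200 camera calls.

## Working session

There is one attempt and no reset: what is moved stays moved. The work goes in short steps, Python scripts to look and compute and a tool call to move; the robot and the scene stay as the last step left them, time stands still between calls to the robot, and variables do not carry over. Pictures are saved under pics/ and viewed, at most 13 in all, crops included, and the job is handed in when it is done.

Besides the shell and the picture viewer there is one more tool, called after "Call:" by a JSON object that holds its "name" and its "arguments", one argument or row to a line. move_arm: Moves the arm, as the interface text tells. Its arguments: {"type":"object","properties":{"targets":{"type":"array","items":{"type":"number"}},"squeeze":{"type":"number"}},"required":["targets"]}

```bash
mkdir -p pics; python3 - <<'E'
from station import env, viewer
import cv2, numpy as np, pickle
s=env.read_state(); print(s)
d={}
for n in ["side","top"]:
    c=viewer.camera(n); d[n]=c; cv2.imwrite(f"pics/{n}0.png",c["pixels"]); print(n,c["mtx"].tolist(),c["R"].tolist(),c["t"].tolist())
pickle.dump(d,open("cams.pkl","wb"))
E
```

```text
{'t': 0.0, 'qpos': array([ 1.00790603e+00,  8.79760859e-02,  1.37224919e+00, -7.35394314e-06,
        1.68360436e+00, -1.03085403e-01]), 'joint_vel': array([-0.00075509,  0.00284383, -0.00032387, -0.00097424,  0.00169471,
       -0.00141058]), 'tau': array([-1.72022399e-03, -3.51865947e+01, -3.13270426e+01, -2.78232719e-04,
        1.08256313e-02, -2.71461539e-05]), 'tool_pos': array([0.24380931, 0.49245686, 0.23013017]), 'orientation': array([-3.13936680e+00, -2.22921347e-04,  2.68178669e+00]), 'wrist_force': array([ 0.67488007,  0.38568321, -0.13843971]), 'ft_torque': array([-0.00669227, -0.0007401 ,  0.0369243 ]), 'grip_force': 0.0, 'opening': 0.0857000067292882}
side [[495.01430802539835, 0.0, 273.06432114410507], [0.0, 495.01430802539835, 214.04626477008534], [0.0, 0.0, 1.0]] [[0.819836616413942, -0.5725157234312919, 0.009678264869451761], [-0.3495670590522021, -0.5138204664349427, -0.7834484025755442], [0.4535094195411303, 0.6389164849152996, -0.6213814703472775]] [-0.4433897414293357, 0.30275963399605454, 1.0272154575088448]
top [[385.6967217150886, 0.0, 288.58042377602965], [0.0, 385.6967217150886, 207.61544353538432], [0.0, 0.0, 1.0]] [[0.024362020143649903, -0.9991096170588032, -0.03444510233882007], [-0.9828750661854302, -0.01764237951565888, -0.18342669030435907], [0.18265567674043473, 0.03832387696510957, -0.9824297349983137]] [0.0209639193745622, 0.5506881520181947, 0.8708253932693811]
```

View pics/side0.png

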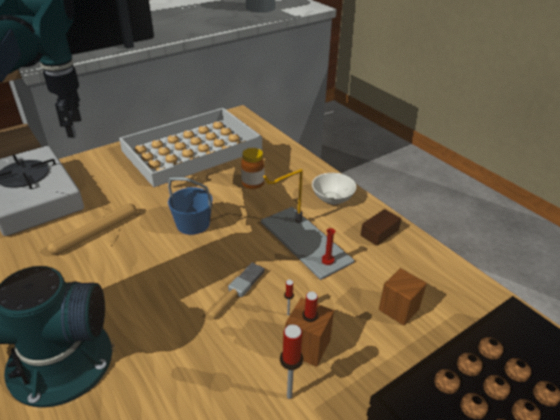

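View pics/top0.png

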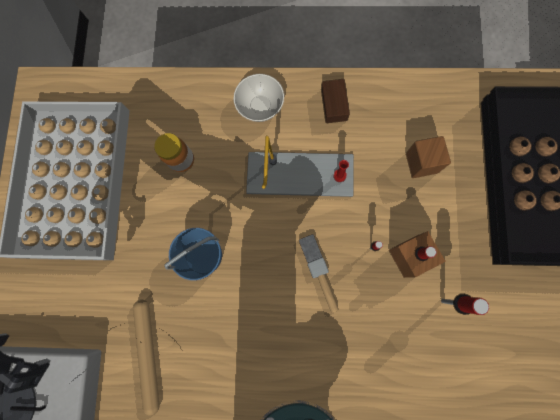

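Candidates for the thermometer: small one side (289,290)/top (376,246), middle one in the block side (311,305)/top (426,254), large one side (292,345)/top (470,305). The choice is the middle one, in the block. The pail is at side (190,208)/top (195,255), and the stand's hook is at top (267,160). Next, close crops.

```bash
cat > h.py <<'E'
import cv2, numpy as np, pickle
def mosaic(im,cs,f):
    out=[]
    for (x,y) in cs:
        c=im[y:y+75,x:x+100]; c=cv2.resize(c,(400,300),interpolation=cv2.INTER_CUBIC)
        for k in range(0,100,10):
            if (x+k)%10==0 or 1:
                px=((-(x))%10+k)*4
                if px<400: cv2.line(c,(px,0),(px,4),(255,255,255),1); 
                if px<400 and k%20==0: cv2.putText(c,str(x+px//4),(px,14),0,.35,(255,255,255),1)
                py=((-(y))%10+k)*4
                if py<300: cv2.line(c,(0,py),(4,py),(255,255,255),1); cv2.putText(c,str(y+py//4),(5,py+4),0,.35,(255,255,255),1)
        out.append(c)
    cv2.imwrite(f,np.vstack([np.hstack(out[:2]),np.hstack(out[2:])]))
def tri(obs):  # [(cam,(u,v))]
    from scipy.optimize import least_squares
    r=lambda X:np.concatenate([proj(c,X)-p for c,p in obs])
    s=least_squares(r,[.5,0,.1]); return s.x, s.fun
def proj(c,X):
    p=c["mtx"]@(c["R"]@np.asarray(X)+c["t"]); return p[:2]/p[2]
def plane(c,uv,z):
    d=c["R"].T@np.linalg.inv(c["mtx"])@np.array([*uv,1.]); o=-c["R"].T@c["t"]
    return o+d*(z-o[2])/d[2]
E
python3 - <<'E'
from h import *
d=pickle.load(open("cams.pkl","rb"))
mosaic(d["side"]["pixels"],[(145,165),(245,165),(275,215),(265,280)],"pics/sc.png")
mosaic(d["top"]["pixels"],[(150,215),(230,130),(290,135),(375,215)],"pics/tc.png")
E
```

```text
(no output)
```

View pics/sc.png

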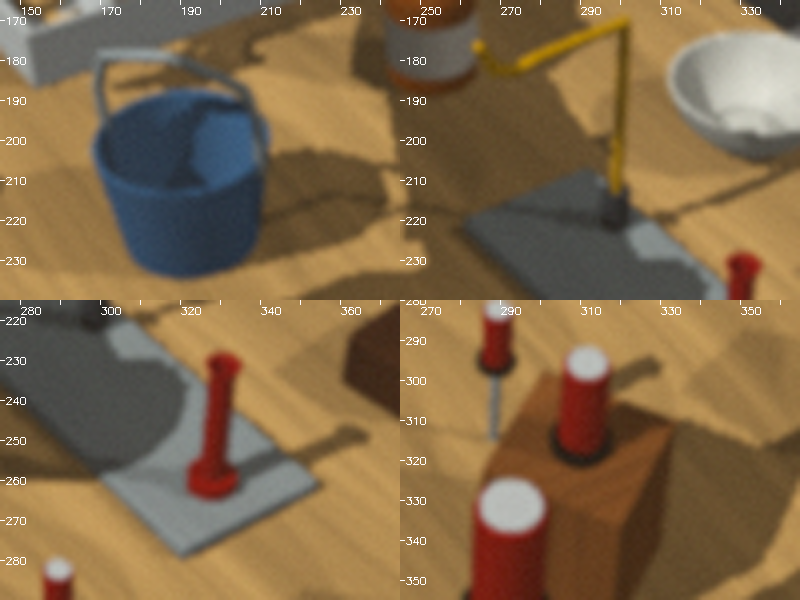

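View pics/tc.png

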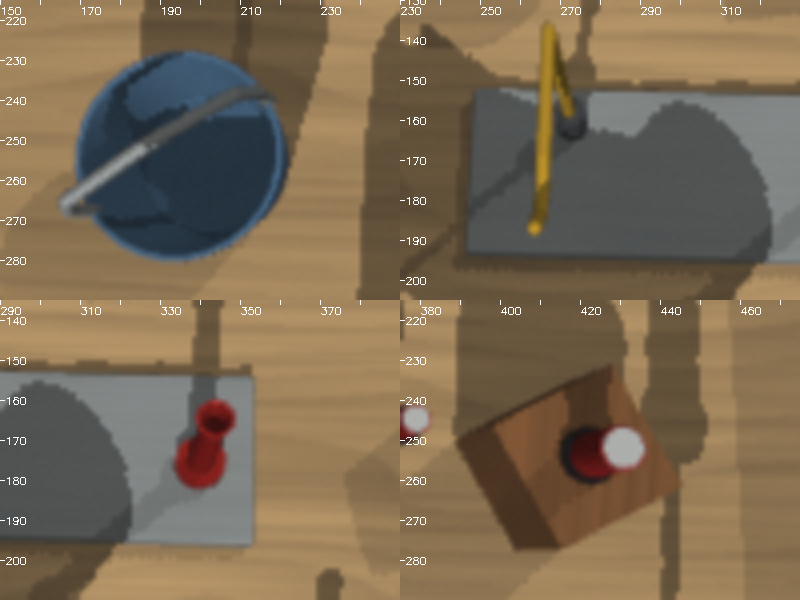

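The crops confirm the choice: the middle thermometer stands in the block, with its handle top at side (312,296)/top (431,252). The handle corners are at side (170,179),(207,189) and the hook tip at side (264.5,176)/top (263.5,187). The tube mouth is at side (331,231)/top (344,164).

```bash
cat > fit.py <<'E'
from h import *
from scipy.optimize import least_squares
d=pickle.load(open("cams.pkl","rb")); S,T=d["side"],d["top"]
def fit(name,obs,x0):
    W=lambda p,q:np.array([p[0]+np.cos(p[2])*q[0]-np.sin(p[2])*q[1],p[1]+np.sin(p[2])*q[0]+np.cos(p[2])*q[1],q[2]])
    r=least_squares(lambda p:np.concatenate([proj(c,W(p,np.array(q)/1000))-uv for c,q,uv in obs]),x0,loss="soft_l1")
    res=np.concatenate([proj(c,W(r.x,np.array(q)/1000))-uv for c,q,uv in obs]).reshape(-1,2)
    print(name,r.x.round(4)); print(res.round(1).tolist()); return r.x,W
def go():
  p,W=fit("stand",[(S,(-78,70,206),(264.5,176.3)),(T,(-78,70,206),(263.5,187)),(S,(-50,70,174),(273,182.5)),
   (S,(35,70,180),(301.7,170.5)),(T,(35,70,180),(267,137)),(S,(0,-100,112),(331.2,230.7)),(T,(0,-100,112),(344,164.2)),
   (T,(60,135,12),(247.5,152.5)),(T,(-50,135,12),(246.2,192.5)),(T,(60,-135,12),(353.2,153.8)),(T,(-50,-135,12),(353,196.5)),
   (S,(60,-135,12),(355,261.3)),(S,(-50,-135,12),(320.5,278.5)),(S,(-50,135,12),(260,221))],[.6,0,0])
  print("seat",W(p,np.array([-.05,.07,.178])),"mouth",W(p,np.array([0,-.1,.112])))
  fit("pail",[(S,(0,52,140),(170,179)),(S,(0,-52,140),(206.7,189)),(T,(0,52,140),(166.2,266)),(T,(0,-52,140),(217.5,238)),
   (S,(0,0,152),(188.7,179.2)),(T,(0,0,152),(186.7,252)),(T,(0,0,85),(195.5,253.7))],[.4,.2,.5])
  for n,a,b in [("thtop",(430.7,251.7),(312,295.7)),("collar",(421,253.7),(310.5,315))]:
    X,f=tri([(T,a),(S,b)]); print(n,X,f)
go()
E
python3 fit.py; python3 -c "
from h import *
d=pickle.load(open('cams.pkl','rb'));S=d['side'];T=d['top']
print(plane(T,(430.7,251.7),.16),plane(S,(312,295.7),.16),plane(T,(195.5,253.7),.085))"
```

```text
stand [ 0.6416  0.0058 -0.0075]
[[-0.7, -1.3], [0.8, -0.7], [0.1, -0.4], [-1.3, -0.8], [0.8, 0.5], [-1.1, -0.2], [0.5, 0.2], [1.2, -1.0], [0.3, 0.7], [1.0, -0.3], [1.2, -0.8], [-0.9, -1.9], [-0.3, -1.6], [-0.7, -2.0]]
seat [0.59211048 0.07617583 0.178     ] mouth [ 0.64083386 -0.09419445  0.112     ]
pail [0.434  0.2385 0.5978]
[[0.0, -0.3], [-1.2, -1.9], [2.0, -0.7], [-7.4, 0.6], [-1.6, -0.1], [0.9, -0.6], [0.7, -0.1]]
thtop [ 0.44522262 -0.26432571  0.15825223] [ 0.30757718 -0.5764054  -0.60593668  0.14849535]
collar [ 0.44589421 -0.2629668   0.09911272] [ 0.5006845  -0.93740693 -0.95564699  0.22325288]
[ 0.44390049 -0.26308561  0.16      ] [ 0.44536164 -0.26587701  0.16      ] [0.4336504  0.24015527 0.085     ]
```

```bash
sed -i 's/(217.5,238)/(210,238.3)/' fit.py; python3 fit.py | grep -A1 pail; cat > to.py <<'E'
import sys, numpy as np
from station import env
from scipy.spatial.transform import Rotation as R
x,y,z,yaw=map(float,sys.argv[1:5])
s=env.read_state(); M=R.from_euler('xyz',s['orientation'])
T=R.from_euler('xyz',[np.pi,0,yaw])
print('t',round(s['t'],2),'pos',s['tool_pos'].round(4),'ori',s['orientation'].round(3),'F',s['wrist_force'].round(1),'open',round(s['opening'],4),'grip',round(s['grip_force'],1))
print('shift cm',(M.inv().apply(np.array([x,y,z])-s['tool_pos'])*100).round(2),'rot',(M.inv()*T).as_rotvec().round(3))
E
python3 to.py .4194 .260 .2 2.169
```

```text
pail [0.4339 0.2393 0.6023]
[[-0.2, -0.4], [-1.4, -2.1], [1.7, -0.6], [-0.3, 0.2], [-1.8, -0.3], [0.5, -0.5], [0.4, -0.1]]
t 0.1 pos [0.2438 0.4925 0.2302] ori [-3.14  -0.     2.682] F [ 0.  -0.5  0.5] open 0.0854 grip 0.0
shift cm [-26.05 -13.04   3.04] rot [-0.002  0.     0.513]
```

Call:
{"name": "move_arm", "arguments": {
  "targets": [-1,-3.6,-1.8,0,0,0,0.1,-1,-7.2,-3.6,0,0,0,0.2,-1,-10.8,-5.4,0.5,0,0,0.3,-1,-14.4,-7.2,1,0,0,0.4,-1,-18,-9,1.5,0,0,0.513]
}}

```text
t: 0.52
tool_pos: [0.3659, 0.3308, 0.2158]
orientation: [-3.141, 0.0, 2.164]
wrist_force: [0.6, 0.7, 0.1]
opening: 0.0854
grip_force: 0.0
```

```bash
python3 to.py .419 .260 .2 2.172
```

```text
t 0.52 pos [0.3659 0.3308 0.2158] ori [-3.141  0.     2.164] F [0.6 0.7 0.1] open 0.0854 grip 0.0
shift cm [-8.84  0.44  1.58] rot [-0.     0.    -0.008]
```

Call:
{"name": "move_arm", "arguments": {
  "targets": [-1,-3,0.2,0.5,0,0,0,-1,-6,0.4,1,0,0,0,-1,-8.8,0.4,1.6,0,0,-0.008,-1,-8.8,0.4,1.6,0,0,-0.008,-1,-8.8,0.4,1.6,0,0,-0.008]
}}

```text
t: 0.93
tool_pos: [0.4184, 0.2606, 0.1992]
orientation: [-3.139, -0.001, 2.174]
wrist_force: [-0.0, 0.1, 0.1]
opening: 0.0853
grip_force: 0.0
```

```bash
python3 to.py .419 .260 .128 2.172; python3 - <<'E'
from station import viewer
from h import *
a=viewer.camera("wrist");b=viewer.camera("side")
pickle.dump(dict(wrist=a,side=b),open("w1.pkl","wb"))
c=np.hstack([a["pixels"][:, :],b["pixels"][120:540,80:320]])
for u in range(0,560,50): cv2.putText(c,str(u),(u,10),0,.3,(255,255,255),1)
for v in range(50,420,50): cv2.putText(c,str(v),(0,v),0,.3,(255,255,255),1)
cv2.imwrite("pics/w1.png",c) if 0 else cv2.imwrite("pics/w1.png",a["pixels"])
y=(np.cos(.6023),)
P=lambda Y,Z:np.array([.4339-np.sin(.6023)*Y,.2393+np.cos(.6023)*Y,Z])
print([proj(a,P(*q)).round(0).tolist() for q in [(0,.152),(.052,.14),(-.052,.14),(.026,.146)]])
E
```

```text
t 0.93 pos [0.4184 0.2606 0.1992] ori [-3.139e+00 -1.000e-03  2.174e+00] F [-0.   0.1  0.1] open 0.0853 grip 0.0
shift cm [-0.09  0.03  7.12] rot [-0.002 -0.001  0.002]Traceback (most recent call last):
  File "<stdin>", line 5, in <module>
    return _nx.concatenate(arrs, 1, dtype=dtype, casting=casting)
           ~~~~~~~~~~~~~~~^^^^^^^^^^^^^^^^^^^^^^^^^^^^^^^^^^^^^^^
ValueError: all the input array dimensions except for the concatenation axis must match exactly, but along dimension 0, the array at index 0 has size 420 and the array at index 1 has size 300
```

```bash
python3 - <<'E'
from h import *
a=pickle.load(open("w1.pkl","rb"))["wrist"]
cv2.imwrite("pics/w1.png",a["pixels"])
P=lambda Y,Z:np.array([.4339-np.sin(.6023)*Y,.2393+np.cos(.6023)*Y,Z])
print([proj(a,P(*q)).round(0).tolist() for q in [(0,.152),(.052,.14),(-.052,.14),(.026,.146)]])
E
```

```text
[[286.0, 267.0], [286.0, 192.0], [286.0, 318.0], [286.0, 230.0]]
```

View pics/w1.png

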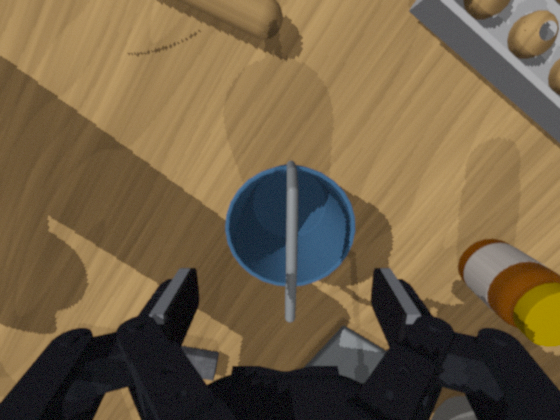

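The handle runs straight up the wrist image from (291,162) to (290,320), centred between the open fingers and within 5 px of prediction. Next I descend and grip.

Call:
{"name": "move_arm", "arguments": {
  "targets": [-1,0,0,2.5,0,0,0,-1,0,0,5,0,0,0,-1,-0.1,0,7.1,0,0,0,-1,-0.1,0,7.1,0,0,0,0.4,-0.1,0,7.1,0,0,0],
  "squeeze": 90
}}

```text
t: 1.45
tool_pos: [0.4176, 0.2617, 0.1286]
orientation: [-3.139, -0.001, 2.179]
wrist_force: [-0.6, 0.7, 0.0]
opening: 0.075
grip_force: 0.0
```

Call:
{"name": "move_arm", "arguments": {
  "targets": [1,0,0,0,0,0,0,1,0,0,0,0,0,0,1,0,0,0,0,0,0,1,0,0,0,0,0,0,1,0,0,0,0,0,0]
}}

```text
t: 1.87
tool_pos: [0.4194, 0.2614, 0.1303]
orientation: [3.14, 0.0, 2.177]
wrist_force: [-0.3, 0.6, 0.3]
opening: 0.012
grip_force: 0.5
```

Call:
{"name": "move_arm", "arguments": {
  "targets": [1,0,0,0,0,0,0,1,0,0,0,0,0,0,1,0,0,0,0,0,0,1,0,0,0,0,0,0,1,0,0,0,0,0,0]
}}

```text
t: 2.28
tool_pos: [0.4196, 0.2616, 0.1303]
orientation: [3.139, -0.0, 2.177]
wrist_force: [1.0, 1.9, 5.2]
opening: 0.0052
grip_force: 88.2
```

Call:
{"name": "move_arm", "arguments": {
  "targets": [1,0,0,-1.5,0,0,0,1,0,0,-3.5,0,0,0,1,0,0,-5.5,0,0,0,1,0,0,-7,0,0,0,1,0,0,-7,0,0,0]
}}

```text
t: 2.7
tool_pos: [0.4196, 0.2612, 0.2013]
orientation: [3.139, 0.001, 2.177]
wrist_force: [0.8, -0.2, -2.9]
opening: 0.0049
grip_force: 88.3
```

```bash
python3 to.py .465 .1027 .2 1.563; python3 - <<'E'
from station import viewer
from h import *
a=viewer.camera("side")["pixels"]
cv2.imwrite("pics/s2.png",cv2.resize(a[60:285,120:400],(800,643))[:600])
E
```

```text
t 2.7 pos [0.4196 0.2612 0.2013] ori [3.139e+00 1.000e-03 2.177e+00] F [ 0.8 -0.2 -2.9] open 0.0049 grip 88.3
shift cm [-15.61  -5.29   0.13] rot [ 0.003 -0.     0.614]
```

View pics/s2.png

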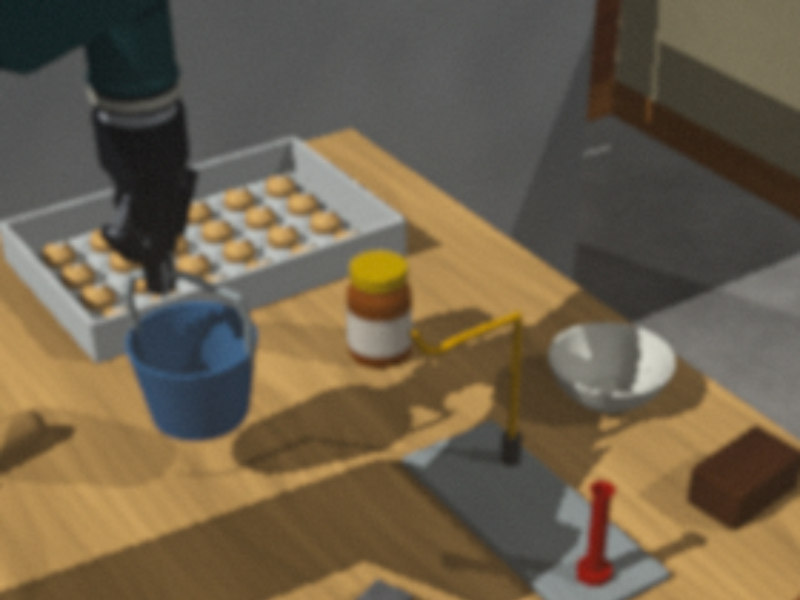

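The pail hangs level in the grip, with its rim at crop (190,330). The hook is clear at crop (425,345).

Call:
{"name": "move_arm", "arguments": {
  "targets": [1,-2,-0.7,0,0,0,0.08,1,-5,-1.7,0,0,0,0.2,1,-8,-2.7,0,0,0,0.32,1,-11,-3.7,0,0,0,0.44,1,-13,-4.4,0,0,0,0.53]
}}

```text
t: 3.17
tool_pos: [0.4556, 0.1263, 0.1961]
orientation: [-3.136, 0.002, 1.64]
wrist_force: [-0.0, -0.4, -2.6]
opening: 0.0046
grip_force: 88.2
```

```bash
python3 to.py .465 .1027 .2 1.563
```

```text
t 3.17 pos [0.4556 0.1263 0.1961] ori [-3.136e+00  2.000e-03  1.640e+00] F [-0.  -0.4 -2.6] open 0.0046 grip 88.2
shift cm [-2.42  0.77 -0.39] rot [-0.006  0.003  0.077]
```

Call:
{"name": "move_arm", "arguments": {
  "targets": [1,-1.2,0.4,-0.2,0,0,0.04,1,-2.4,0.8,-0.4,-0.006,0.003,0.077,1,-2.4,0.8,-0.4,-0.006,0.003,0.077,1,-2.4,0.8,-0.4,-0.006,0.003,0.077,1,-2.4,0.8,-0.4,-0.006,0.003,0.077]
}}

```text
t: 3.58
tool_pos: [0.4655, 0.1063, 0.2016]
orientation: [3.139, -0.004, 1.571]
wrist_force: [0.1, -0.5, -2.8]
opening: 0.0049
grip_force: 88.1
```

```bash
python3 to.py .592 .1027 .2 1.563; python3 - <<'E'
from station import viewer
from h import *
S=viewer.camera("side");T=viewer.camera("top")
mosaic(S["pixels"],[(190,130),(250,140),(190,190),(250,190)],"pics/x.png")
a=cv2.resize(S["pixels"][120:260,170:320],(400,373),interpolation=cv2.INTER_CUBIC)
b=cv2.resize(T["pixels"][120:260,200:350],(400,373),interpolation=cv2.INTER_CUBIC)
cv2.imwrite("pics/m3.png",np.hstack([a,b]))
for n,X in [("tip",(.5142,.0764,.206)),("peak",(.465,.0762,.222))]: print(n,((proj(S,X)-[170,120])*8/3).round(),((proj(T,X)-[200,120])*8/3).round())
E
```

```text
t 3.58 pos [0.4655 0.1063 0.2016] ori [ 3.139 -0.004  1.571] F [ 0.1 -0.5 -2.8] open 0.0049 grip 88.1
shift cm [-0.36 12.65  0.19] rot [ 0.002 -0.004  0.008]
tip [204. 164.] [169. 242.]
peak [156. 167.] [165. 305.]
```

View pics/m3.png

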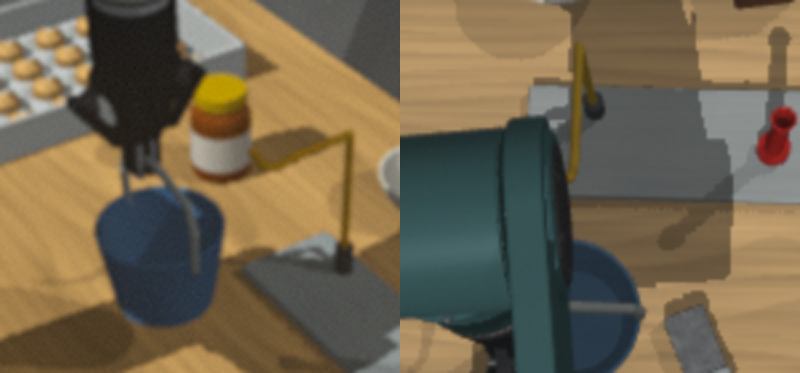

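Side view: the pail is level under the fingers, with the handle peak near crop (152,160). The hook tip is at crop (254,153). The top view shows the handle parallel to the stand's y. Next I thread it in and stop above the seat.

Call:
{"name": "move_arm", "arguments": {
  "targets": [1,-0.2,1.5,0,0,0,0.008,1,-0.4,4,0,0,0,0.008,1,-0.4,6.5,0,0,0,0.008,1,-0.4,9,0,0,0,0.008,1,-0.4,11,0,0,0,0.008]
}}

```text
t: 4.1
tool_pos: [0.5778, 0.1027, 0.2034]
orientation: [3.136, -0.003, 1.564]
wrist_force: [-0.2, -0.5, -2.1]
opening: 0.0047
grip_force: 88.2
```

```bash
python3 to.py .592 .1027 .2 1.563
```

```text
t 4.1 pos [0.5778 0.1027 0.2034] ori [ 3.136e+00 -3.000e-03  1.564e+00] F [-0.2 -0.5 -2.1] open 0.0047 grip 88.2
shift cm [0.01 1.42 0.35] rot [ 0.006 -0.003  0.001]
```

Call:
{"name": "move_arm", "arguments": {
  "targets": [1,0,1.4,0.3,0.006,0,0,1,0,1.4,1,0.006,0,0,1,0,1.4,2,0.006,0,0,1,0,1.4,2,0.006,0,0,1,0,1.4,2,0.006,0,0]
}}

```text
t: 4.52
tool_pos: [0.5888, 0.1021, 0.1823]
orientation: [-3.137, -0.003, 1.563]
wrist_force: [-0.4, 0.3, -2.4]
opening: 0.0048
grip_force: 88.2
```

```bash
python3 to.py .592 .1027 .16 1.563; python3 - <<'E'
from station import viewer
from h import *
S=viewer.camera("side");T=viewer.camera("top");W=viewer.camera("wrist")
a=cv2.resize(S["pixels"][130:270,220:370],(400,373),interpolation=cv2.INTER_CUBIC)
b=cv2.resize(W["pixels"],(400,300))
b=np.vstack([b,np.zeros((73,400,3),np.uint8)])
cv2.imwrite("pics/m4.png",np.hstack([a,b]))
E
```

```text
t 4.52 pos [0.5888 0.1021 0.1823] ori [-3.137e+00 -3.000e-03  1.563e+00] F [-0.4  0.3 -2.4] open 0.0048 grip 88.2
shift cm [0.06 0.33 2.23] rot [-0.004 -0.003 -0.   ]
```

View pics/m4.png

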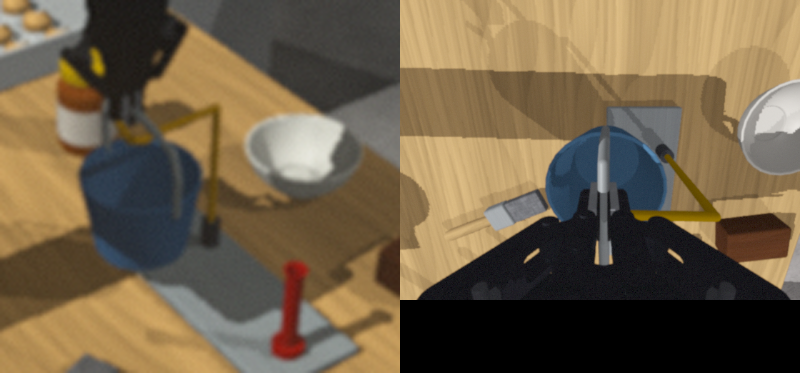

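The hook arm passes under the handle: its yellow bar enters beneath it at side crop (130,135), and at wrist (640,215) right beside the fingers. Next I lower onto the seat.

Call:
{"name": "move_arm", "arguments": {
  "targets": [1,0,0.3,0.6,0,0,0,1,0,0.3,1.2,0,0,0,1,0,0.3,1.6,0,0,0,1,0,0.3,1.8,0,0,0,1,0,0.3,1.8,0,0,0]
}}

```text
t: 5.08
tool_pos: [0.593, 0.1016, 0.1647]
orientation: [-3.139, -0.003, 1.562]
wrist_force: [-0.2, 0.1, -1.8]
opening: 0.0052
grip_force: 88.2
```

Call:
{"name": "move_arm", "arguments": {
  "targets": [1,0,0,0.1,0,0,0,1,0,0,0.2,0,0,0,1,0,0,0.3,0,0,0,1,0,0,0.3,0,0,0,1,0,0,0.3,0,0,0]
}}

```text
t: 5.5
tool_pos: [0.5937, 0.1017, 0.1631]
orientation: [3.142, -0.003, 1.562]
wrist_force: [-0.2, -1.0, -2.7]
opening: 0.0052
grip_force: 88.2
```

Call:
{"name": "move_arm", "arguments": {
  "targets": [1,0,0,0.1,0,0,0,1,0,0,0.2,0,0,0,1,0,0,0.3,0,0,0,1,0,0,0.3,0,0,0,1,0,0,0.3,0,0,0]
}}

```text
t: 5.92
tool_pos: [0.5939, 0.1017, 0.1605]
orientation: [3.141, -0.003, 1.562]
wrist_force: [0.4, 0.7, 0.2]
opening: 0.0046
grip_force: 88.5
```

Call:
{"name": "move_arm", "arguments": {
  "targets": [1,0,0,0.1,0,0,0,1,0,0,0.15,0,0,0,1,0,0,0.15,0,0,0,1,0,0,0.15,0,0,0,1,0,0,0.15,0,0,0]
}}

```text
t: 6.33
tool_pos: [0.5941, 0.1017, 0.1598]
orientation: [3.14, -0.003, 1.562]
wrist_force: [-1.5, 0.1, 5.4]
opening: 0.005
grip_force: 89.3
```

On the seat (+5 N). Release slowly and check.

Call:
{"name": "move_arm", "arguments": {
  "targets": [0.8,0,0,0,0,0,0,0.6,0,0,0,0,0,0,0.4,0,0,0,0,0,0,0.2,0,0,0,0,0,0,0.2,0,0,0,0,0,0],
  "squeeze": 40
}}

```text
t: 6.75
tool_pos: [0.5934, 0.1017, 0.1579]
orientation: [-3.14, -0.003, 1.562]
wrist_force: [0.6, 0.9, 0.3]
opening: 0.0345
grip_force: 0.0
```

Call:
{"name": "move_arm", "arguments": {
  "targets": [0.2,0,0,0,0,0,0,0.2,0,0,0,0,0,0,0.2,0,0,0,0,0,0,0.2,0,0,0,0,0,0,0.2,0,0,0,0,0,0]
}}

```text
t: 7.17
tool_pos: [0.5937, 0.1017, 0.1585]
orientation: [-3.142, -0.003, 1.562]
wrist_force: [-0.4, 0.6, 0.7]
opening: 0.0342
grip_force: 0.0
```

```bash
python3 - <<'E'
from station import viewer
from h import *
S=viewer.camera("side");W=viewer.camera("wrist")
a=cv2.resize(S["pixels"][130:270,220:370],(400,373),interpolation=cv2.INTER_CUBIC)
b=cv2.resize(W["pixels"],(400,300))
b=np.vstack([b,np.zeros((73,400,3),np.uint8)])
cv2.imwrite("pics/m5.png",np.hstack([a,b]))
E
```

```text
(no output)
```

View pics/m5.png

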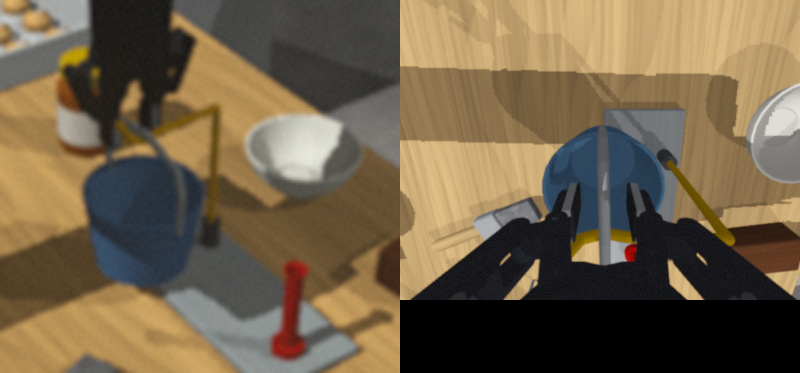

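The pail hangs free on the hook, with the bar between the open fingers and the pail level. Next I retract and work out the thermometer's neighbours.

Call:
{"name": "move_arm", "arguments": {
  "targets": [0.2,0,0,-1,0,0,0,0.2,0,0,-3,0,0,0,0.2,0,0,-6,0,0,0,0.2,0,0,-9,0,0,0,0.2,0,0,-12,0,0,0]
}}

```text
t: 7.68
tool_pos: [0.5934, 0.1013, 0.2806]
orientation: [3.141, -0.003, 1.562]
wrist_force: [0.1, -0.0, 0.3]
opening: 0.0342
grip_force: 0.0
```

```bash
python3 - <<'E'
from h import *
d=pickle.load(open("cams.pkl","rb"))
print(tri([(d["top"],(480,307)),(d["side"],(293,331))]),tri([(d["top"],(379.5,245)),(d["side"],(289.5,283))]))
E
python3 to.py .445 -.264 .25 0.9
```

```text
(array([ 0.34155592, -0.33767808,  0.20131023]), array([ 0.61684854, -1.15142933, -1.16269131,  0.22950708])) (array([ 0.46150783, -0.17159309,  0.10390158]), array([ 0.24227215, -0.452695  , -0.49156795,  0.10306043]))
t 7.68 pos [0.5934 0.1013 0.2806] ori [ 3.141e+00 -3.000e-03  1.562e+00] F [ 0.1 -0.   0.3] open 0.0342 grip 0.0
shift cm [-36.67 -14.51   2.93] rot [-0.001 -0.003  0.662]
```

Call:
{"name": "move_arm", "arguments": {
  "targets": [-1,-3,-1.2,0,0,0,0.1,-1,-6.5,-2.6,0.3,0,0,0.2,-1,-10,-4,0.6,0,0,0.32,-1,-13.5,-5.4,0.9,0,0,0.44,-1,-17,-6.8,1.2,0,0,0.55]
}}

```text
t: 8.1
tool_pos: [0.5234, -0.0693, 0.267]
orientation: [-3.141, -0.003, 1.007]
wrist_force: [0.3, 0.4, 0.3]
opening: 0.0853
grip_force: 0.0
```

```bash
python3 to.py .445 -.264 .24 0.62
```

```text
t 8.1 pos [ 0.5234 -0.0693  0.267 ] ori [-3.141e+00 -3.000e-03  1.007e+00] F [0.3 0.4 0.3] open 0.0853 grip 0.0
shift cm [-20.65   3.79   2.64] rot [-0.001 -0.003  0.387]
```

Call:
{"name": "move_arm", "arguments": {
  "targets": [-1,-4,0.7,0.5,0,0,0.08,-1,-8,1.4,1,0,0,0.16,-1,-12,2.2,1.5,0,0,0.24,-1,-16,3,2,0,0,0.32,-1,-20,3.7,2.6,0,0,0.387]
}}

```text
t: 8.52
tool_pos: [0.4487, -0.2589, 0.2406]
orientation: [-3.141, -0.003, 0.621]
wrist_force: [0.9, -0.2, -0.2]
opening: 0.0853
grip_force: 0.0
```

Call:
{"name": "move_arm", "arguments": {
  "targets": [-1,-0.3,0,0,0,0,0,-1,-0.3,0,0,0,0,0,-1,-0.3,0,0,0,0,0,-1,-0.3,0,0,0,0,0,-1,-0.3,0,0,0,0,0]
}}

```text
t: 8.93
tool_pos: [0.4479, -0.2576, 0.2401]
orientation: [-3.14, -0.003, 0.627]
wrist_force: [-0.3, -0.1, 0.5]
opening: 0.0854
grip_force: 0.0
```

```bash
python3 to.py .445 -.264 .118 0.62; python3 - <<'E'
from station import viewer
from h import *
a=viewer.camera("wrist"); cv2.imwrite("pics/w6.png",a["pixels"])
pickle.dump(a,open("w6.pkl","wb"))
print(proj(a,(.445,-.264,.16)),proj(a,(.445,-.264,.1)))
E
```

```text
t 8.93 pos [ 0.4479 -0.2576  0.2401] ori [-3.14e+00 -3.00e-03  6.27e-01] F [-0.3 -0.1  0.5] open 0.0854 grip 0.0
shift cm [-0.64  0.37 12.2 ] rot [-0.002 -0.003  0.007]
[287.3272674  225.49059924] [286.9250468  202.91653959]
```

View pics/w6.png

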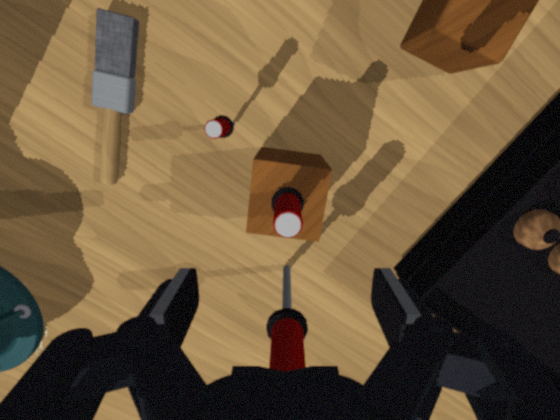

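The cap is at (288,225), exactly as predicted, and the large thermometer lies to the gripper's −x side, clear of the fingers. Next I descend and grip.

Call:
{"name": "move_arm", "arguments": {
  "targets": [-1,-0.6,0.4,1,0,0,0,-1,-0.6,0.4,4,0,0,0,-1,-0.6,0.4,7,0,0,0,-1,-0.6,0.4,10,0,0,0,-1,-0.6,0.4,12,0,0,0],
  "squeeze": 60
}}

```text
t: 9.4
tool_pos: [0.4431, -0.2639, 0.1154]
orientation: [-3.134, -0.0, 0.626]
wrist_force: [0.4, 0.9, 0.3]
opening: 0.0853
grip_force: 0.0
```

```bash
python3 to.py .445 -.264 .118 0.62
```

```text
t 9.4 pos [ 0.4431 -0.2639  0.1154] ori [-3.134 -0.     0.626] F [0.4 0.9 0.3] open 0.0853 grip 0.0
shift cm [ 0.14  0.12 -0.26] rot [-0.007 -0.     0.006]
```

Call:
{"name": "move_arm", "arguments": {
  "targets": [-0.5,0.1,0.1,-0.2,-0.004,0,0,0,0.1,0.1,-0.2,-0.004,0,0,0.3,0.1,0.1,-0.2,-0.004,0,0,0.6,0.1,0.1,-0.2,-0.004,0,0,1,0.1,0.1,-0.2,-0.004,0,0]
}}

```text
t: 9.82
tool_pos: [0.4468, -0.266, 0.1236]
orientation: [3.137, -0.003, 0.625]
wrist_force: [-0.9, 2.1, 1.7]
opening: 0.0254
grip_force: 1.4
```

Call:
{"name": "move_arm", "arguments": {
  "targets": [1,0,0,0,0,0,0,1,0,0,0,0,0,0,1,0,0,0,0,0,0,1,0,0,0,0,0,0,1,0,0,0,0,0,0]
}}

```text
t: 10.23
tool_pos: [0.4465, -0.2656, 0.1234]
orientation: [3.138, -0.003, 0.625]
wrist_force: [-1.2, 2.1, 5.1]
opening: 0.0227
grip_force: 58.1
```

Call:
{"name": "move_arm", "arguments": {
  "targets": [1,0,0,0,0,0,0,1,0,0,0,0,0,0,1,0,0,0,0,0,0,1,0,0,0,0,0,0,1,0,0,0,0,0,0]
}}

```text
t: 10.65
tool_pos: [0.4465, -0.2656, 0.1234]
orientation: [3.138, -0.003, 0.625]
wrist_force: [-1.3, 1.8, 5.5]
opening: 0.023
grip_force: 58.1
```

```bash
python3 to.py .445 -.264 .118 0.62
```

```text
t 10.65 pos [ 0.4465 -0.2656  0.1234] ori [ 3.138e+00 -3.000e-03  6.250e-01] F [-1.3  1.8  5.5] open 0.023 grip 58.1
shift cm [-0.03 -0.22  0.54] rot [ 0.003 -0.003  0.005]
```

Call:
{"name": "move_arm", "arguments": {
  "targets": [1,0,0,-1,0,0,0,1,0,0,-2.5,0,0,0,1,0,0,-5,0,0,0,1,0,0,-7.5,0,0,0,1,0,0,-10,0,0,0]
}}

```text
t: 11.07
tool_pos: [0.4455, -0.2657, 0.2228]
orientation: [3.14, -0.002, 0.625]
wrist_force: [0.6, -0.4, -0.4]
opening: 0.0229
grip_force: 58.5
```

```bash
python3 to.py .6408 -.0942 .25 0.9
```

```text
t 11.07 pos [ 0.4455 -0.2657  0.2228] ori [ 3.14e+00 -2.00e-03  6.25e-01] F [ 0.6 -0.4 -0.4] open 0.0229 grip 58.5
shift cm [25.87 -2.48 -2.68] rot [ 0.002 -0.001 -0.275]
```

Call:
{"name": "move_arm", "arguments": {
  "targets": [1,0,0,-2.7,0,0,0,1,3,-0.3,-2.7,0,0,0,1,7,-0.7,-2.7,0,0,0,1,11,-1.1,-2.7,0,0,0,1,15,-1.5,-2.7,0,0,0]
}}

```text
t: 11.48
tool_pos: [0.5597, -0.165, 0.2498]
orientation: [3.138, -0.003, 0.623]
wrist_force: [1.4, -0.0, -0.7]
opening: 0.0226
grip_force: 58.5
```

Call:
{"name": "move_arm", "arguments": {
  "targets": [1,3.5,-0.3,0,0,0,0,1,7,-0.7,0,0,0,0,1,9.5,-0.9,0,0,0,0,1,10.9,-1,0,0,0,0,1,10.9,-1,0,0,0,0]
}}

```text
t: 11.9
tool_pos: [0.643, -0.0912, 0.2481]
orientation: [3.141, -0.003, 0.629]
wrist_force: [-0.6, -0.3, -0.4]
opening: 0.0226
grip_force: 58.5
```

Call:
{"name": "move_arm", "arguments": {
  "targets": [1,0,0,0,0,0,0,1,0,0,0,0,0,0,1,0,0,0,0,0,0,1,0,0,0,0,0,0,1,0,0,0,0,0,0]
}}

```text
t: 12.32
tool_pos: [0.6405, -0.0946, 0.2493]
orientation: [3.14, -0.002, 0.623]
wrist_force: [0.2, 0.8, -0.0]
opening: 0.0228
grip_force: 58.5
```

```bash
python3 to.py .6408 -.0942 .25 0.625;  python3 - <<'E'
from station import viewer,env
from h import *
d={n:viewer.camera(n) for n in ("side","top","wrist")}
pickle.dump(d,open("c7.pkl","wb"))
p=env.read_state()['tool_pos']; M=(.6408,-.0942,.112); tip=p-[0,0,.1134]
o=[]
for n in ("side","wrist"):
    c=d[n]; m=proj(c,M); t=proj(c,tip); k=proj(c,p-[0,0,.0234]); q=((m+t)/2).astype(int); print(n,'mouth',m,'tip',t,'collar',k,'org',q-[50,70])
    x,y=np.clip(q-[50,70],0,[460,270]); print(x,y)
    o.append(cv2.resize(c["pixels"][y:y+150,x:x+100],(400,600),interpolation=cv2.INTER_CUBIC))
cv2.imwrite("pics/m7.png",np.hstack(o))
E
```

```text
t 12.32 pos [ 0.6405 -0.0946  0.2493] ori [ 3.14e+00 -2.00e-03  6.23e-01] F [ 0.2  0.8 -0. ] open 0.0228 grip 58.5
shift cm [ 0.05 -0.02 -0.07] rot [ 0.002 -0.002 -0.002]
side mouth [330.13742002 230.46810685] tip [330.92404945 222.87067253] collar [334.20561247 192.07691794] org [280 156]
280 156
wrist mouth [282.83168343 197.56233079] tip [282.66417247 205.05605751] collar [281.96806617 250.28378072] org [232 131]
232 131
```

View pics/m7.png

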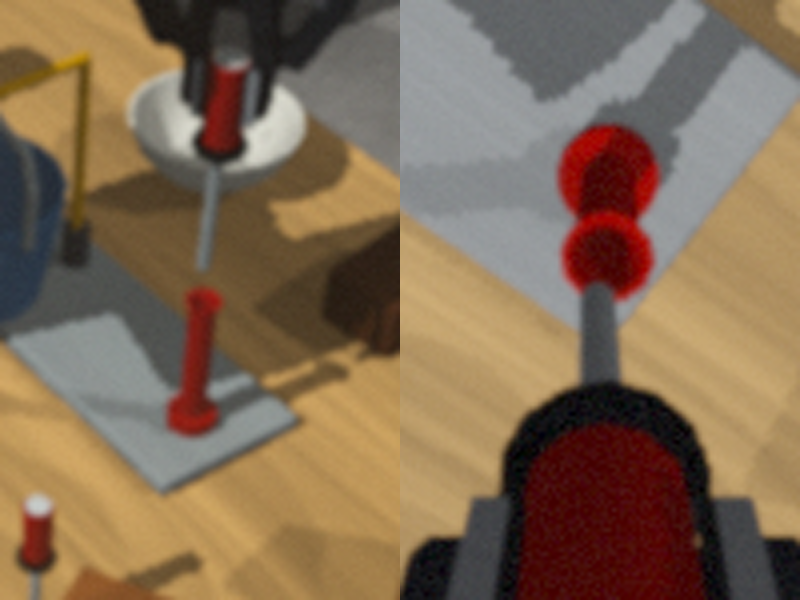

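The tip is at side crop (204,270), as predicted. In the wrist crop the mouth centre is at (608,255) against the tip at (600,287), so the mouth lies about 2 mm toward tool +y. I correct for that and lower into the flare.

Call:
{"name": "move_arm", "arguments": {
  "targets": [1,0,0.2,0,0,0,0,1,0,0.2,1,0,0,0,1,0,0.2,2,0,0,0,1,0,0.2,2.8,0,0,0,1,0,0.2,3.2,0,0,0]
}}

```text
t: 12.88
tool_pos: [0.6416, -0.0951, 0.2138]
orientation: [-3.14, 0.0, 0.625]
wrist_force: [1.6, 0.1, 0.0]
opening: 0.0228
grip_force: 58.5
```

Call:
{"name": "move_arm", "arguments": {
  "targets": [1,0,0,0.3,0,0,0,1,0,0,0.6,0,0,0,1,0,0,1,0,0,0,1,0,0,1,0,0,0,1,0,0,1,0,0,0]
}}

```text
t: 13.3
tool_pos: [0.6422, -0.0953, 0.2066]
orientation: [3.141, -0.002, 0.625]
wrist_force: [-0.3, -0.4, -1.2]
opening: 0.0228
grip_force: 58.6
```

```bash
python3 to.py .6408 -.0942 .1354 0.625
```

```text
t 13.3 pos [ 0.6422 -0.0953  0.2066] ori [ 3.141e+00 -2.000e-03  6.250e-01] F [-0.3 -0.4 -1.2] open 0.0228 grip 58.6
shift cm [-0.06 -0.17  7.12] rot [ 0.001 -0.002 -0.   ]
```

Tip 19 mm inside with no force. I continue down.

Call:
{"name": "move_arm", "arguments": {
  "targets": [1,0,0,0.5,0,0,0,1,0,0,1,0,0,0,1,0,0,1.5,0,0,0,1,0,0,2,0,0,0,1,0,0,2,0,0,0]
}}

```text
t: 13.72
tool_pos: [0.6419, -0.0952, 0.1848]
orientation: [-3.141, -0.0, 0.625]
wrist_force: [0.6, 0.1, -0.6]
opening: 0.0227
grip_force: 58.5
```

Call:
{"name": "move_arm", "arguments": {
  "targets": [1,0,0,0.5,0,0,0,1,0,0,1,0,0,0,1,0,0,1.5,0,0,0,1,0,0,2,0,0,0,1,0,0,2,0,0,0]
}}

```text
t: 14.13
tool_pos: [0.6419, -0.0952, 0.165]
orientation: [-3.141, -0.001, 0.625]
wrist_force: [0.6, -0.7, -1.7]
opening: 0.0229
grip_force: 58.5
```

Call:
{"name": "move_arm", "arguments": {
  "targets": [1,0,0,0.5,0,0,0,1,0,0,1,0,0,0,1,0,0,1.5,0,0,0,1,0,0,2,0,0,0,1,0,0,2,0,0,0]
}}

```text
t: 14.55
tool_pos: [0.6419, -0.0951, 0.145]
orientation: [-3.141, -0.0, 0.625]
wrist_force: [0.2, 0.2, -2.2]
opening: 0.0228
grip_force: 58.5
```

```bash
python3 to.py .6408 -.0942 .1354 0.625
```

```text
t 14.55 pos [ 0.6419 -0.0951  0.145 ] ori [-3.141 -0.     0.625] F [ 0.2  0.2 -2.2] open 0.0228 grip 58.5
shift cm [-0.03 -0.14  0.96] rot [-0.001 -0.    -0.   ]
```

Call:
{"name": "move_arm", "arguments": {
  "targets": [1,0,0,0.3,0,0,0,1,0,0,0.6,0,0,0,1,0,0,0.8,0,0,0,1,0,0,0.9,0,0,0,1,0,0,0.9,0,0,0]
}}

```text
t: 14.97
tool_pos: [0.6423, -0.0952, 0.1375]
orientation: [3.141, -0.002, 0.625]
wrist_force: [-0.6, 1.7, -1.0]
opening: 0.0224
grip_force: 58.6
```

Call:
{"name": "move_arm", "arguments": {
  "targets": [1,0,0,0.1,0,0,0,1,0,0,0.2,0,0,0,1,0,0,0.2,0,0,0,1,0,0,0.2,0,0,0,1,0,0,0.2,0,0,0]
}}

```text
t: 15.38
tool_pos: [0.6425, -0.0952, 0.1358]
orientation: [3.14, -0.002, 0.625]
wrist_force: [-0.6, 1.0, -1.2]
opening: 0.0228
grip_force: 58.5
```

Call:
{"name": "move_arm", "arguments": {
  "targets": [1,0,0,0.1,0,0,0,1,0,0,0.2,0,0,0,1,0,0,0.2,0,0,0,1,0,0,0.2,0,0,0,1,0,0,0.2,0,0,0]
}}

```text
t: 15.8
tool_pos: [0.6427, -0.0952, 0.1353]
orientation: [3.139, -0.003, 0.625]
wrist_force: [-2.3, 1.2, 5.6]
opening: 0.0226
grip_force: 59.2
```

Call:
{"name": "move_arm", "arguments": {
  "targets": [1,0,0,0.1,0,0,0,1,0,0,0.2,0,0,0,1,0,0,0.2,0,0,0,1,0,0,0.2,0,0,0,1,0,0,0.2,0,0,0]
}}

```text
t: 16.22
tool_pos: [0.6427, -0.0951, 0.1352]
orientation: [3.139, -0.004, 0.625]
wrist_force: [-5.1, 2.7, 10.4]
opening: 0.0228
grip_force: 60.0
```

Collar seated (z stops at the expected 0.1353, +10 N). Release and retract straight up.

Call:
{"name": "move_arm", "arguments": {
  "targets": [0.6,0,0,-0.3,0,0,0,0.2,0,0,-0.3,0,0,0,-0.3,0,0,-0.3,0,0,0,-0.6,0,0,-0.3,0,0,0,-0.6,0,0,-0.3,0,0,0]
}}

```text
t: 16.63
tool_pos: [0.6423, -0.0955, 0.1339]
orientation: [3.141, -0.001, 0.625]
wrist_force: [-0.3, -1.5, -0.1]
opening: 0.0679
grip_force: 0.0
```

Call:
{"name": "move_arm", "arguments": {
  "targets": [-0.6,0,0,-1,0,0,0,-0.6,0,0,-4,0,0,0,-0.6,0,0,-7,0,0,0,-0.6,0,0,-10,0,0,0,-0.6,0,0,-12,0,0,0]
}}

```text
t: 17.05
tool_pos: [0.6429, -0.0956, 0.2593]
orientation: [3.136, -0.005, 0.625]
wrist_force: [-0.2, 0.1, 0.9]
opening: 0.0686
grip_force: 0.0
```

Call:
{"name": "move_arm", "arguments": {
  "targets": [-0.6,-3.5,0,0,0,0,0,-0.6,-7,0,0,0,0,0,-0.6,-10,0,0,0,0,0,-0.6,-12,0,0,0,0,0,-0.6,-12,0,0,0,0,0]
}}

```text
t: 17.47
tool_pos: [0.5424, -0.1679, 0.2561]
orientation: [3.138, -0.001, 0.621]
wrist_force: [1.0, 0.2, 0.1]
opening: 0.0685
grip_force: 0.0
```

```bash
python3 - <<'E'
from station import viewer
from h import *
S=viewer.camera("side")["pixels"][120:320,200:400]
cv2.imwrite("pics/end.png",cv2.resize(S,(600,600),interpolation=cv2.INTER_CUBIC))
E
```

```text
(no output)
```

View pics/end.png

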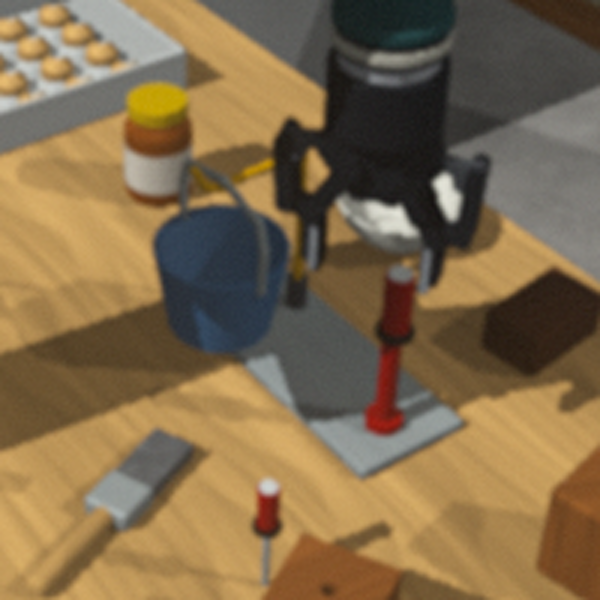

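The pail hangs on the hook (handle at (215,180)). The thermometer's collar sits on the tube mouth at (395,330), and the bystanders are untouched. Handing in.

```bash
python3 -c "
from station import env
print(env.hand_in())"
```

```text
the job is handed in; nothing more can be done
None
```

The pail hangs on the yellow hook, the middle-sized thermometer is fully home in the red tube with its collar on the mouth, the bystanders were left alone, and the job is handed in at about 17.5 s on the robot clock; the hand-in gave no verdict.

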